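# Set the collecting arm over the beaker

## Task

Set the telescoping collecting arm so that its nozzle stands over the open glass beaker: pinch both snap buttons in, slide the outer tube along until they pop out through another pair of holes (press them in again if a further pair is needed), and leave the arm locked there. Feel for the click and do not force the tube against the buttons; leave the beaker and everything else on the bench where they stand.

Things in the scene. Friction and masses are not known exactly. Their poses are not given: they have to be found in the camera images.
- stand: Collecting stand, fixed on the bench: grey base plate, steel post and a level telescoping arm, centre line 175 mm above the bench. Origin on the bench under the pinch point; x level across the arm, y along it from the post (at y = -225 mm) to the nozzle, z up. A bare aluminium outer tube, 28 mm square, 278 mm long, wall 1.5 mm, slides on a fixed steel inner tube.
- pinch (a point): Point midway between the two snap buttons, on the arm's centre line 175 mm above the bench; fixed to the stand, axes as the stand. The steel buttons, 10 mm thick with round noses, belong to the inner tube and stick out 6 mm through holes in the outer tube's side faces, towards +x and -x: 40 mm over both. At the start the outer tube reaches 118 mm to the post side of this point.
- nozzle_tip (a point): Lower tip of the thin steel nozzle under the white holder at the far end of the outer tube, 109 mm above the bench, 66 mm below the arm's centre line. It moves with the outer tube and starts 175 mm along +y from the pinch point, over or close to the small steel waste cup.
- beaker_mouth (a point): Centre of the mouth of the open, empty glass beaker (71 mm in diameter over the rim, 67 mm inside, 90 mm tall), standing loose on the bench. It was put down by eye under one of the places where the arm locks the nozzle, inward or outward of the start: that place lies up to 20 mm from the beaker's centre, so the nozzle need not be central, only over the mouth.
- outer_tube (a joint): Slide of the outer tube, m: 0 at the start, + extends; end stops -0.088 and 0.112. It has four pairs of 12 mm holes, unevenly spaced, 40 to 90 mm apart: one setting inward of the start, two outward. Every pair that meets the buttons catches with a click and blocks the tube both ways (1 mm play) until they are pinched again at the pinch point. Find them by feel.
- button_front (a joint): Snap button on the +x side, travel inwards in m: 0 fully out, 0.006 flush with the outer tube's face, 0.0078 under its wall. The spring pushes 1.2 N when out, 2.4 N when flush. Flat fingers closed over both buttons on to the tube's sides hold them flush, and the same grip slides the tube: 8 to 15 N over the first 10 mm, to ride off the buttons, then 5 to 9 N.
- button_back (a joint): Snap button on the -x side, same values. The push drops for a moment at the click and then rises; driving on loads the buttons sideways, and each bears 10 N at most. A squeeze of some 40 N is ample. Slide at 10 to 20 mm/s and stop when the push changes by some 4 to 7 N from its steady value.
- jar: Glass jar with a blue screw lid, 66 mm in diameter, 90 mm tall, on the bench under the other end of the nozzle's path; origin at the centre of its foot. Leave alone.
- waste_cup: Steel cup, 38 mm in diameter, 60 mm tall, loose under the nozzle's start place; origin at the centre of its foot. Leave alone.
- loose_cap: Blue screw cap, 32 mm in diameter, 14 mm tall, lying on the bench beyond the arm; origin at the centre of its underside. Leave alone.
- spanner: Steel open-ended spanner, 130 mm long, lying beside the arm on the bench. Leave alone.
- column: Steel chromatography column, 166 mm long and 17 mm thick, lying on the bench on the other side of the arm. Leave alone.
- wash_bottle: White plastic bottle, 48 mm in diameter, 100 mm tall, to the left. Leave alone.
- small_vial: Small capped vial, 28 mm in diameter, 50 mm tall, on the left near the robot. Leave alone.
- reagent: Amber reagent bottle, 70 mm in diameter, 140 mm tall, to the right. Leave alone.
- driver: Screwdriver, 170 mm long, lying on the right near the robot. Leave alone.
Mind the look-alikes: they are no part of the job. Leave any pink look-alike of the part that bears beaker_mouth alone.

How it is judged:
On the way, in this order (a step that is already met when the one before it is completed fails the run):
1. both snap buttons are pinched in together, about flush with the tube (value of joint each of button_front, button_back above 0.0048 m), for 0.1 s.
2. the outer tube is slid off its holes, with the buttons under its wall (value of joint each of button_front, button_back above 0.0062 m and distance of nozzle_tip from where it was at the start of the episode above 0.012 m), for 0.1 s.
At the end, for the whole second after the job is handed in: Seen from above, the nozzle tip is within 28 mm of the centre of the beaker's mouth (so inside its rim); both buttons stand fully out through the outer tube's holes (pushed in less than 1.5 mm); the tube is at rest and the beaker upright (horizontal distance between nozzle_tip and beaker_mouth below 0.028 m and value of joint each of button_front, button_back below 0.0015 m and velocity of joint outer_tube between -0.005 and 0.005 m/s and angle between beaker_mouth's own z axis and vertical below 0.1 rad); the robot touches nothing.
It fails at once if the outer tube loads a snap button with more than 10 N (contact force between any of button_front, button_back and outer_tube above 10 N).
It fails at once if the beaker or the jar is shifted by more than 10 mm (distance of any of beaker_mouth, jar from where it was at the start of the episode above 0.01 m).
It fails at once if something else on the bench is shifted by more than 20 mm (distance of any of waste_cup, loose_cap, spanner, column, wash_bottle, small_vial, reagent, driver from where it was at the start of the episode above 0.02 m).
It also fails if it takes over 54 s, if anything falls off the work surface, if the arm or the gripper's body presses on something with over 40 N, if the wrist force passes 120 N, or if a joint passes its speed limit or range.

## Robot

A 7-joint arm with a two-finger parallel gripper is mounted at the origin on the work surface. World frame = base frame: x ahead of the robot, y to its left, z up, the work surface at z = 0. Lengths are in m, angles in rad, forces in N, time in s.
With the tool pointing down it reaches from about 0.425 to 0.95 m from the base axis. Payload 16.7 kg.
Tool frame: the origin (TCP) lies between the finger pads; the fingertips stand ctrl.tips_ahead ahead of it and the grasp point (between the pads) lies 8 mm behind it (ctrl.tips_ahead is the distance from the TCP to the fingertips, in m); x points along the fingers, z is the direction in which the jaws open and shut, and the axes are right-handed (so a half turn about x gives the same grasp; the last joint's range is limited). The gripper opens to 94 mm and grips with 3 to 60 N. Pads are 16 mm wide; open, the fingers measure 119 mm over their backs; the gripper's body (75 mm by 177 mm) begins 78 mm behind the grasp point.
Start: joints at [-1.488, 0.426, 0.074, 1.606, -0.034, 1.111, -0.067], TCP at [0.156, 0.657, 0.216] pointing down, gripper open.
Joint ranges: [-2.85, 2.85], [-0.5, 2.14], [-1.23, 1.37], [0.21, 2.46], [-1.02, 4.16], [0.16, 2.05], [-2.73, 2.73]. Speed limits (rad/s): [1.89, 1.89, 2.39, 2.39, 3.01, 3.01, 3.01].

## Interface

Orientations are given as a rotation vector (axis times angle).
In Python, from workcell import sensors, optics, ctrl gives the robot as it stands.
- The arm moves only by the shell command python3 -m creep 'ROWS' [FORCE]. ROWS is JSON, a list of rows, each an object of numbers: "ax", "ay", "az": the turn, a rotation vector about the world's x, y, z in rad; "dx", "dy", "dz": the shift along the world's x, y, z in cm; "grip": the closure, from 0 (fully open) to 1 (shut). In form: [{"ax": .., "ay": .., "az": .., "dx": .., "dy": .., "dz": .., "grip": ..}, ...]. A call has 1 to 12 rows; each row is the pose to reach, as a shift and turn from the pose commanded when the call began; what a row does not reach only later rows make up. A row lasts 1/8 s, in which the tool goes at most 62.5 mm and 10.7 degrees, less where a joint would pass 70% of its speed; a pose out of reach is approached as far as the arm can. A call with a gripper value outside its range is refused whole. The fingers move at their own pace and stop on an object; FORCE is the grip in N (left out, the last holds). Time passes only in rows, so rows that repeat a pose let the fingers close. It gives the time, the measured TCP pose, the force and the opening at its end, in the units of the state.
- sensors.get_obs(): the state, without advancing time (a new reading comes with each control period).
- optics.snapshot(name): name is "scene" or "top"; returns a dict with "frame" (384x512x3 uint8, blue, green, red), "depth" (384x512 float32, m along the optical axis (not along the pixel's ray), 0 where there is no reading), "fx", "fy", "cx", "cy" (pixels), "D" ([k1, k2, p1, p2, k3] as OpenCV has them; the pictures are not rectified), "extrinsics" (4x4, takes a point from camera to world coordinates). Camera axes: x right, y up, looking along -z (the intrinsics and any distortion apply to the point x, -y, -z); pixel columns grow to the right and rows downward; lengths in m; the calibration is good to about 2 mm. A picture is of the moment at which its call begins.
- ctrl.hand_in(): hands the job in, once; it reports no verdict.
The state is a dict: "time": time; "q": joint angles; "joint_vel": joint speeds; "joint_efforts": joint torques, N m; "position": TCP position; "tool_rot": TCP orientation; "contact_force": force on the tool from outside, world axes, zero at the start; "moment": the same for the moment, N m; "width": finger opening in m.
Only numpy, scipy, OpenCV 4.12 (cv2) and the standard library are available. Lean on these libraries where they do the work, as an engineer would, in place of code of your own. Each camera call takes 0.05 s, during which the arm holds its last target. There are 200 camera calls.

## Working session

There is one attempt and no reset: what is moved stays moved. The work goes in short steps, Python scripts to look and compute and a shell command to move; the robot and the scene stay as the last step left them, time stands still between calls to the robot, and variables do not carry over. Pictures are saved under pics/ and viewed, on a budget of 10 in all, crops included, one or two more only if the job needs it, and the job is handed in when it is done.

```bash
mkdir -p pics; cat > h.py <<'E'
import numpy as np, cv2
from workcell import sensors, optics, ctrl
def snap(n):
    s=optics.snapshot(n); cv2.imwrite(f'pics/{n}_raw.png',s['frame']); np.savez(f'{n}.npz',**{k:np.array(v) for k,v in s.items()}); return s
def world(s,u,v,d):
    # pixel + depth -> world
    K=np.array([[s['fx'],0,s['cx']],[0,s['fy'],s['cy']],[0,0,1]],float)
    p=cv2.undistortPoints(np.array([[[u,v]]],float),K,np.array(s['D'],float))[0,0]
    E=np.array(s['extrinsics']); return (E@np.array([p[0]*d,-p[1]*d,-d,1]))[:3]
def plane(s,u,v,z):
    a=world(s,u,v,0.0); b=world(s,u,v,1.0); return a+(b-a)*(z-a[2])/(b[2]-a[2])
E
python3 - <<'E'
from h import *
o=sensors.get_obs(); print({k:np.round(v,3).tolist() for k,v in o.items()}, ctrl.tips_ahead)
for n in('scene','top'):
    s=snap(n); print(n,np.round(s['extrinsics'],3).tolist(),s['fx'],s['D'])
    cv2.imwrite(f'pics/{n}1.png',cv2.resize(s['frame'],(800,600),interpolation=cv2.INTER_CUBIC))
E
```

```text
{'time': 0.0, 'q': [-1.488, 0.427, 0.074, 1.607, -0.034, 1.111, -0.067], 'joint_vel': [0.002, 0.0, -0.001, -0.001, 0.001, -0.0, 0.002], 'joint_efforts': [-0.001, -93.584, 3.666, -45.418, -0.049, 0.02, 0.0], 'position': [0.156, 0.656, 0.216], 'tool_rot': [-1.037, 1.311, 1.035], 'contact_force': [-0.293, 0.02, -0.15], 'moment': [0.048, -0.011, 0.001], 'width': 0.094} 0.011
scene [[-0.056, -0.666, 0.744, 1.36], [0.998, -0.044, 0.035, 0.041], [0.009, 0.744, 0.668, 0.932], [0.0, 0.0, 0.0, 1.0]] 395.5074933005298 [-0.03126653  0.          0.          0.          0.        ]
top [[0.04, 0.975, -0.218, 0.163], [-0.999, 0.038, -0.014, -0.019], [-0.005, 0.219, 0.976, 1.48], [0.0, 0.0, 0.0, 1.0]] 390.508500333104 [-0.04171036  0.          0.          0.          0.        ]
```

View pics/scene1.png

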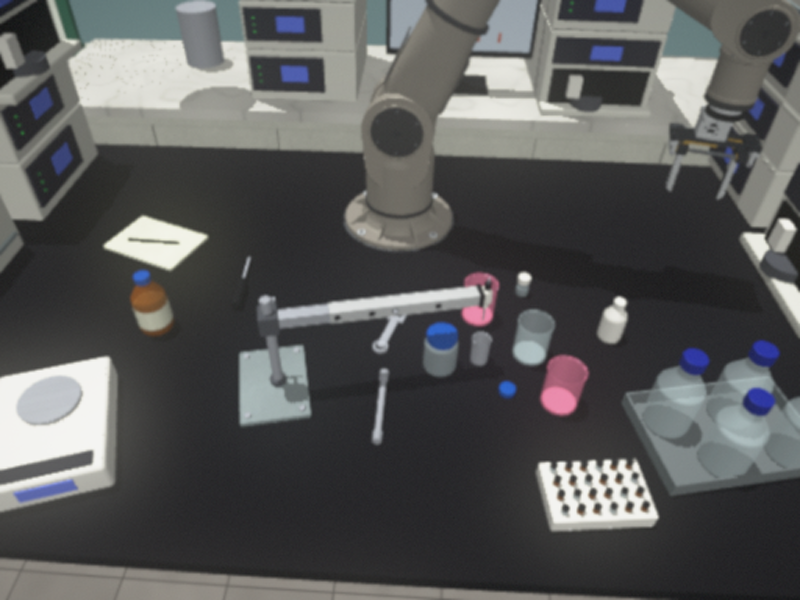

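View pics/top1.png

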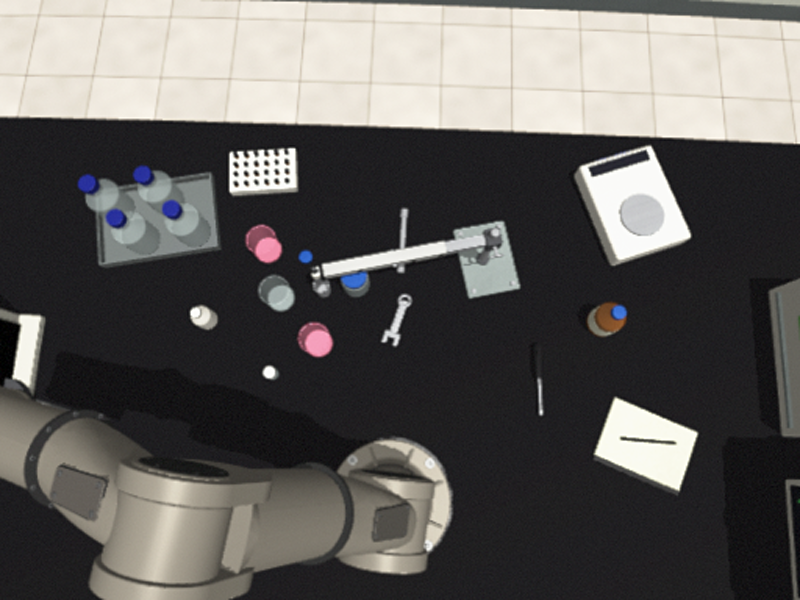

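The scene view shows the stand post at (270,310), with the arm running right to the nozzle holder at (488,295). The clear beaker at (533,338) lies beyond the nozzle, so the job is outward. The top view has the post at (490,238), the outer tube from (447,248) to (318,272), and the beaker at (276,292).

```bash
python3 - <<'E'
from h import *
s=dict(np.load('top.npz')); d=s['depth']
pts=[];col=[]
for v in range(140,190):
    for u in range(190,330):
        if d[v,u]>0:
            p=world(s,u,v,float(d[v,u])); pts.append(p); col.append((u,v,*s['frame'][v,u]))
P=np.array(pts);C=np.array(col)
m=(P[:,2]>.178)&(P[:,2]<.2); A=P[m]
print(m.sum(),'z med',np.median(A[:,2]))
vx,vy,x0,y0=cv2.fitLine(A[:,:2].astype(np.float32),cv2.DIST_HUBER,0,.01,.01).ravel(); 
dr=np.array([vx,vy]); dr=dr if dr[1]>0 else -dr
c=np.array([x0,y0]); t=(A[:,:2]-c)@dr; w=(A[:,:2]-c)@np.array([-dr[1],dr[0]])
print('dir',dr,'c',c,'t',t.min(),t.max())
for a in np.arange(round(t.min(),2),t.max(),.01):
    k=(t>=a)&(t<a+.01)
    if k.sum(): print(round(a,3),k.sum(),'w %.4f %.4f'%(w[k].min(),w[k].max()),'z %.4f'%np.median(A[k,2]),'col',np.median(C[m][k][:,2:],0), np.round(c+dr*(a+.005),3))
# beaker: saved crop
f=s['frame']; g=cv2.resize(f[135:225,150:330],(800,400),interpolation=cv2.INTER_CUBIC); cv2.imwrite('pics/crop1.png',cv2.convertScaleAbs(g,alpha=1.3))
k=(C[:,0]>=160)&(C[:,0]<195)&(C[:,1]>=170)
print('beaker depth z',np.percentile(P[k,2],[5,50,95]) if k.any() else None)
E
```

```text
1024 z med 0.1893208056805955
dir [-0.22223507  0.9749931 ] c [ 0.5416044  -0.01994275] t -0.2089690767516213 0.2122718091015514
-0.21 21 w -0.0209 0.0371 z 0.1957 col [109. 107. 106.] [ 0.587 -0.22 ]
-0.2 28 w -0.0235 0.0394 z 0.1906 col [135. 136. 132.] [ 0.585 -0.21 ]
-0.19 31 w -0.0242 0.0381 z 0.1949 col [96. 95. 92.] [ 0.583 -0.2  ]
-0.18 36 w -0.0238 0.0145 z 0.1945 col [93.  91.  90.5] [ 0.58  -0.191]
-0.17 20 w -0.0168 0.0071 z 0.1885 col [215.  213.  211.5] [ 0.578 -0.181]
-0.16 20 w -0.0180 0.0060 z 0.1878 col [213.  212.  210.5] [ 0.576 -0.171]
-0.15 22 w -0.0166 0.0081 z 0.1874 col [212. 210. 209.] [ 0.574 -0.161]
-0.14 24 w -0.0173 0.0077 z 0.1879 col [210.5 209.  207. ] [ 0.572 -0.152]
-0.13 21 w -0.0172 0.0073 z 0.1866 col [210. 209. 208.] [ 0.569 -0.142]
-0.12 18 w -0.0155 0.0084 z 0.1882 col [209.5 208.  206. ] [ 0.567 -0.132]
-0.11 22 w -0.0147 0.0075 z 0.1875 col [209.5 207.5 206. ] [ 0.565 -0.122]
-0.1 22 w -0.0168 0.0089 z 0.1881 col [207.5 206.5 204.5] [ 0.563 -0.113]
-0.09 22 w -0.0155 0.0103 z 0.1876 col [214. 217. 217.] [ 0.56  -0.103]
-0.08 23 w -0.0158 0.0
[... 1432 characters left out ...]
38. 239.] [0.514 0.102]
0.13 25 w -0.0143 0.0131 z 0.1894 col [234. 238. 238.] [0.512 0.112]
0.14 25 w -0.0135 0.0138 z 0.1909 col [233. 237. 237.] [0.509 0.121]
0.15 25 w -0.0140 0.0132 z 0.1895 col [233. 237. 237.] [0.507 0.131]
0.16 27 w -0.0133 0.0143 z 0.1889 col [231. 235. 236.] [0.505 0.141]
0.17 25 w -0.0139 0.0138 z 0.1895 col [231. 235. 235.] [0.503 0.151]
0.18 26 w -0.0133 0.0147 z 0.1891 col [219.5 225.  226.5] [0.5  0.16]
0.19 26 w -0.0175 0.0160 z 0.1928 col [64.  65.  65.5] [0.498 0.17 ]
0.2 10 w 0.0033 0.0103 z 0.1897 col [214.  217.5 217.5] [0.496 0.18 ]
0.21 2 w 0.0045 0.0072 z 0.1909 col [193.  203.5 204. ] [0.494 0.19 ]
beaker depth z [-0.00407109  0.00062295  0.00615358]
```

View pics/crop1.png

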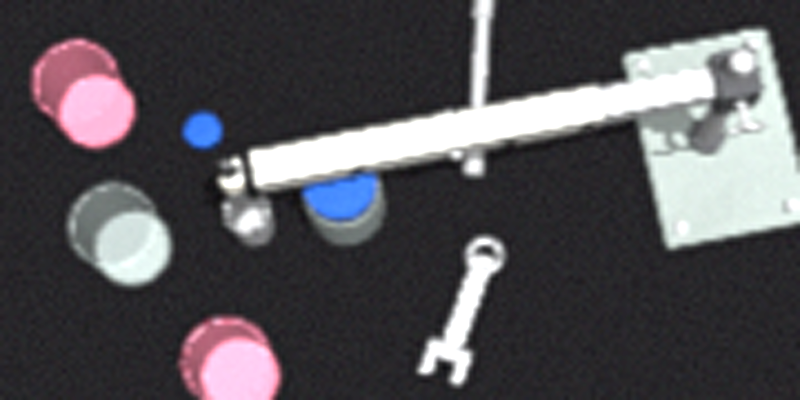

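```bash
python3 - <<'E'
from h import *
s=dict(np.load('top.npz')); d=s['depth']
uv=[(u,v) for v in range(140,190) for u in range(190,330) if d[v,u]>0]
P=np.array([world(s,u,v,float(d[v,u])) for u,v in uv])
dr=np.array([-.22223,.97499]);c=np.array([.5416,-.01994])
for _ in range(3):
    n=np.array([dr[1],-dr[0]])  # +x of the stand if y along dr
    t=(P[:,:2]-c)@dr; w=(P[:,:2]-c)@n
    k=(abs(P[:,2]-.189)<.006)&(t>-.07)&(t<.175)&(abs(w)<.0155)
    vx,vy,x,y=cv2.fitLine(P[k,:2].astype(np.float32),cv2.DIST_L2,0,.001,.001).ravel()
    dr=np.array([vx,vy])*np.sign(vy); c=np.array([x,y])
n=np.array([dr[1],-dr[0]]);t=(P[:,:2]-c)@dr; w=(P[:,:2]-c)@n
print('dir',dr,'c',c,'yaw',np.arctan2(dr[1],dr[0])-np.pi/2,'w', w[k].min(),w[k].max())
b=(P[:,2]>.165)&(P[:,2]<.189)&(abs(w)>.0155)&(abs(w)<.022)&(t>-.06)&(t<.16)
for i in np.where(b)[0]: print('btn? t %.4f w %.4f z %.3f'%(t[i],w[i],P[i,2]),uv[i])
# end of outer tube by brightness along axis
f=s['frame'].astype(int)
for a in np.arange(-.11,-.07,.002):
    q=(abs(t-a)<.002)&(abs(w)<.009)&(P[:,2]>.18); print('%.3f %.0f'%(a,np.mean([f[v,u].sum()/3 for (u,v),z in zip(uv,q) if z])),end='; ')
for nm,(x,y),z in (('mouth',(112,225),.09),('foot',(134,247),0),('cupmouth',(244,212),.06)):
    p=plane(s,150+x*.225,135+y*.225,z); print(nm,p,'t %.4f w %.4f'%((p[:2]-c)@dr,(p[:2]-c)@n))
# scene view crop of tube side
s2=dict(np.load('scene.npz')); g=s2['frame'][170:225,155:330]
cv2.imwrite('pics/crop2.png',cv2.resize(g,(800,251),interpolation=cv2.INTER_CUBIC))
E
```

```text
dir [-0.23710819  0.97148323] c [0.5159629  0.09217221] yaw 0.23938811 w -0.013996669617934636 0.015170849020087763
btn? t -0.0177 w 0.0156 z 0.185 (232, 164)
btn? t 0.0032 w 0.0160 z 0.186 (226, 165)
btn? t 0.0739 w -0.0160 z 0.169 (208, 179)
-0.110 237; -0.108 236; -0.106 237; -0.104 236; -0.102 236; -0.100 237; -0.098 237; -0.096 238; -0.094 237; -0.092 237; -0.090 237; -0.088 237; -0.086 237; -0.084 237; -0.082 238; -0.080 238; -0.078 238; -0.076 238; -0.074 238; -0.072 238; mouth [0.47265584 0.28963485 0.09      ] t 0.2021 w 0.0047
foot [0.47376501 0.28861885 0.        ] t 0.2009 w 0.0056
cupmouth [0.49484842 0.18570956 0.06      ] t 0.0959 w 0.0017
```

View pics/crop2.png

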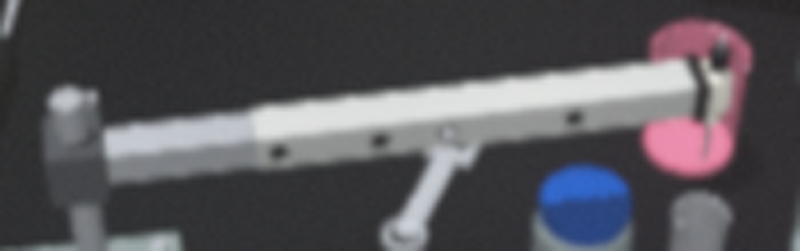

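Holes in the near side face appear at crop (280,151), (379,140) and (574,118), with the button at (448,133) and the outer tube's post end at about x=258.

```bash
python3 - <<'E'
from h import *
s=dict(np.load('scene.npz'))
dr=np.array([-.23711,.97148]);c=np.array([.51596,.09217]);n=np.array([dr[1],-dr[0]])
for nm,(x,y),z in (('h',(280,151),.175),('h',(379,140),.175),('button',(449,134),.175),('h',(574,118),.175),('tube end mid',(263,165),.161),('tube end top',(253,108),.189)):
    p=plane(s,155+x*.21875,170+y*.21875,z); print(nm,np.round(p,4),'t %.4f w %.4f'%((p[:2]-c)@dr,(p[:2]-c)@n))
st=dict(np.load('top.npz')) 
for nm,(x,y),z in (('button+?',(458,155),.175),('post',(740,62),.195),('tubeend',(600,95),.189),('tubefar',(250,170),.189)):
    p=plane(st,150+x*.225,135+y*.225,z); print(nm,np.round(p,4),'t %.4f w %.4f'%((p[:2]-c)@dr,(p[:2]-c)@n))
from scipy.spatial.transform import Rotation as R
print(R.from_rotvec(sensors.get_obs()['tool_rot']).as_matrix().round(3))
E
```

```text
h [ 0.5729 -0.0847  0.175 ] t -0.1853 w 0.0134
h [ 0.5593 -0.0256  0.175 ] t -0.1247 w 0.0142
button [0.5511 0.0168 0.175 ] t -0.0816 w 0.0163
h [0.5315 0.0933 0.175 ] t -0.0026 w 0.0154
tube end mid [ 0.5714 -0.096   0.161 ] t -0.1959 w 0.0092
tube end top [ 0.5508 -0.1032  0.189 ] t -0.1981 w -0.0125
button+? [0.5199 0.0055 0.175 ] t -0.0852 w -0.0167
post [ 0.5977 -0.2108  0.195 ] t -0.3137 w 0.0076
tubeend [ 0.5686 -0.103   0.189 ] t -0.2021 w 0.0048
tubefar [0.498  0.1648 0.189 ] t 0.0748 w -0.0002
[[-0.    -0.973  0.231]
 [-0.001  0.231  0.973]
 [-1.    -0.    -0.001]]
```

Pinch point: button rays give t≈-0.083, and tube end plus 118 mm gives -0.082, so they agree. It lies at about (0.536, 0.011). The arm yaw is about 0.233. The nozzle starts near t=0.092. Scene holes at 43 and 103 mm outward, beaker about 109 mm outward of the nozzle start, so the second outward setting is expected. Moving over the pinch point now.

```bash
python3 -m creep '[{"dz":6},{"dx":6,"dy":-4,"dz":8,"az":-0.15},{"dx":12,"dy":-8,"dz":8,"az":-0.3},{"dx":17,"dy":-12,"dz":8,"az":-0.45},{"dx":22,"dy":-16,"dz":8,"az":-0.6},{"dx":26,"dy":-21,"dz":8,"az":-0.75},{"dx":29.4,"dy":-26,"dz":8,"az":-0.9},{"dx":31,"dy":-31,"dz":8,"az":-1.0},{"dx":33,"dy":-37,"dz":8,"az":-1.1},{"dx":34,"dy":-42,"dz":8,"az":-1.105},{"dx":35,"dy":-47,"dz":8,"az":-1.105},{"dx":36,"dy":-52,"dz":8,"az":-1.105}]' 40
```

```text
validation failed for argument at $[0]...
```

```bash
python3 -m creep '[{"ax":0,"ay":0,"az":0,"dx":0,"dy":0,"dz":6,"grip":0},{"ax":0,"ay":0,"az":-0.15,"dx":6,"dy":-4,"dz":8,"grip":0},{"ax":0,"ay":0,"az":-0.3,"dx":12,"dy":-8,"dz":8,"grip":0},{"ax":0,"ay":0,"az":-0.45,"dx":17,"dy":-12,"dz":8,"grip":0},{"ax":0,"ay":0,"az":-0.6,"dx":22,"dy":-16,"dz":8,"grip":0},{"ax":0,"ay":0,"az":-0.75,"dx":26,"dy":-21,"dz":8,"grip":0},{"ax":0,"ay":0,"az":-0.9,"dx":29.4,"dy":-26,"dz":8,"grip":0},{"ax":0,"ay":0,"az":-1.0,"dx":31,"dy":-31,"dz":8,"grip":0},{"ax":0,"ay":0,"az":-1.1,"dx":33,"dy":-37,"dz":8,"grip":0},{"ax":0,"ay":0,"az":-1.105,"dx":34,"dy":-42,"dz":8,"grip":0},{"ax":0,"ay":0,"az":-1.105,"dx":35,"dy":-47,"dz":8,"grip":0},{"ax":0,"ay":0,"az":-1.105,"dx":36,"dy":-52,"dz":8,"grip":0}]' 40
```

```text
time: 1.6
position: [0.5157, 0.1348, 0.2964]
tool_rot: [-0.182, 1.563, 0.183]
contact_force: [0.7, 0.3, 0.6]
width: 0.094
```

```bash
python3 -m creep '[{"ax":0,"ay":0,"az":0,"dx":1,"dy":-6,"dz":0,"grip":0},{"ax":0,"ay":0,"az":0,"dx":2,"dy":-12.4,"dz":0,"grip":0},{"ax":0,"ay":0,"az":0,"dx":2,"dy":-12.4,"dz":-2,"grip":0},{"ax":0,"ay":0,"az":0,"dx":2,"dy":-12.4,"dz":-6,"grip":0},{"ax":0,"ay":0,"az":0,"dx":2,"dy":-12.4,"dz":-9,"grip":0},{"ax":0,"ay":0,"az":0,"dx":2,"dy":-12.4,"dz":-9,"grip":0}]' 40
python3 - <<'E'
from h import *
from scipy.spatial.transform import Rotation as R
o=sensors.get_obs(); print(R.from_rotvec(o['tool_rot']).as_matrix().round(3).tolist(), o['q'],o['position'])
s=snap('scene'); t=snap('top')
a=cv2.resize(s['frame'][130:235,190:365],(800,480),interpolation=cv2.INTER_CUBIC)
cv2.imwrite('pics/s2.png',a)
E
```

```text
time: 2.35
position: [0.5344, 0.0125, 0.2049]
tool_rot: [-0.183, 1.567, 0.182]
contact_force: [-0.6, -1.5, 0.6]
width: 0.0941
[[-0.004, -0.231, 0.973], [-0.001, 0.973, 0.231], [-1.0, -0.0, -0.004]] [-0.69025578  0.2403594   0.64367273  1.95887364 -0.16932233  0.99946809
  0.26485259] [0.53442735 0.01247699 0.20488931]
```

View pics/s2.png

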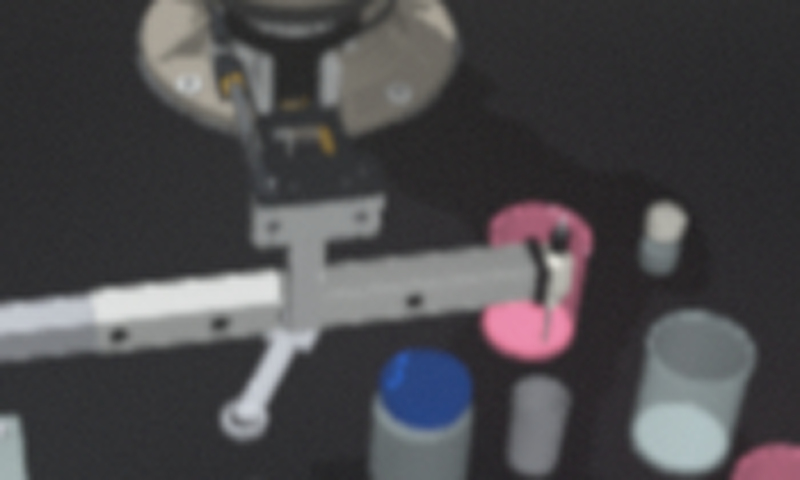

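The finger straddles the arm between the holes at (220,323) and (414,300), where the button is, and the TCP readings agree within about 1 mm. Descending and closing.

```bash
python3 -m creep '[{"ax":0,"ay":0,"az":0,"dx":0.1,"dy":-0.1,"dz":-2,"grip":0},{"ax":0,"ay":0,"az":0,"dx":0.1,"dy":-0.1,"dz":-3.8,"grip":0},{"ax":0,"ay":0,"az":0,"dx":0.1,"dy":-0.1,"dz":-3.8,"grip":0.3},{"ax":0,"ay":0,"az":0,"dx":0.1,"dy":-0.1,"dz":-3.8,"grip":0.5},{"ax":0,"ay":0,"az":0,"dx":0.1,"dy":-0.1,"dz":-3.8,"grip":0.55},{"ax":0,"ay":0,"az":0,"dx":0.1,"dy":-0.1,"dz":-3.8,"grip":0.55}]' 40
```

```text
time: 3.2
position: [0.5369, 0.0118, 0.1689]
tool_rot: [-0.183, 1.562, 0.183]
contact_force: [0.2, -0.2, -0.3]
width: 0.0575
```

```bash
python3 -m creep '[{"ax":0,"ay":0,"az":0,"dx":0,"dy":0,"dz":0,"grip":0.6},{"ax":0,"ay":0,"az":0,"dx":0,"dy":0,"dz":0,"grip":0.8},{"ax":0,"ay":0,"az":0,"dx":0,"dy":0,"dz":0,"grip":0.8},{"ax":0,"ay":0,"az":0,"dx":0,"dy":0,"dz":0,"grip":0.8},{"ax":0,"ay":0,"az":0,"dx":0,"dy":0,"dz":0,"grip":0.8},{"ax":0,"ay":0,"az":0,"dx":0,"dy":0,"dz":0,"grip":0.8},{"ax":0,"ay":0,"az":0,"dx":0,"dy":0,"dz":0,"grip":0.8}]' 40
```

```text
time: 4.08
position: [0.5357, 0.0115, 0.1684]
tool_rot: [-0.183, 1.565, 0.183]
contact_force: [-8.3, -1.5, 8.6]
width: 0.0278
```

```bash
python3 -m creep '[{"ax":0,"ay":0,"az":0,"dx":-0.04,"dy":0.18,"dz":0,"grip":0.8},{"ax":0,"ay":0,"az":0,"dx":-0.09,"dy":0.36,"dz":0,"grip":0.8},{"ax":0,"ay":0,"az":0,"dx":-0.13,"dy":0.54,"dz":0,"grip":0.8},{"ax":0,"ay":0,"az":0,"dx":-0.17,"dy":0.72,"dz":0,"grip":0.8}]' 40
python3 -m creep '[{"ax":0,"ay":0,"az":0,"dx":-0.04,"dy":0.18,"dz":0,"grip":0.8},{"ax":0,"ay":0,"az":0,"dx":-0.09,"dy":0.36,"dz":0,"grip":0.8},{"ax":0,"ay":0,"az":0,"dx":-0.13,"dy":0.54,"dz":0,"grip":0.8},{"ax":0,"ay":0,"az":0,"dx":-0.17,"dy":0.72,"dz":0,"grip":0.8}]' 40
```

```text
time: 4.58
position: [0.5345, 0.0163, 0.1684]
tool_rot: [-0.183, 1.564, 0.179]
contact_force: [-2.1, -14.8, 2.9]
width: 0.0276
time: 5.08
position: [0.5326, 0.0246, 0.1684]
tool_rot: [-0.183, 1.565, 0.181]
contact_force: [-5.1, -8.9, 6.7]
width: 0.0277
```

```bash
python3 -m creep '[{"ax":0,"ay":0,"az":0,"dx":-0.04,"dy":0.18,"dz":0,"grip":0.8},{"ax":0,"ay":0,"az":0,"dx":-0.09,"dy":0.36,"dz":0,"grip":0.8},{"ax":0,"ay":0,"az":0,"dx":-0.13,"dy":0.54,"dz":0,"grip":0.8},{"ax":0,"ay":0,"az":0,"dx":-0.17,"dy":0.72,"dz":0,"grip":0.8},{"ax":0,"ay":0,"az":0,"dx":-0.22,"dy":0.91,"dz":0,"grip":0.8}]' 40
python3 -m creep '[{"ax":0,"ay":0,"az":0,"dx":-0.04,"dy":0.18,"dz":0,"grip":0.8},{"ax":0,"ay":0,"az":0,"dx":-0.09,"dy":0.36,"dz":0,"grip":0.8},{"ax":0,"ay":0,"az":0,"dx":-0.13,"dy":0.54,"dz":0,"grip":0.8},{"ax":0,"ay":0,"az":0,"dx":-0.17,"dy":0.72,"dz":0,"grip":0.8}]' 40
```

```text
time: 5.7
position: [0.5304, 0.0337, 0.1684]
tool_rot: [-0.183, 1.565, 0.181]
contact_force: [-4.7, -8.4, 6.2]
width: 0.028
time: 6.2
position: [0.5287, 0.0409, 0.1684]
tool_rot: [-0.183, 1.565, 0.181]
contact_force: [-5.7, -9.6, 6.2]
width: 0.0278
```

```bash
python3 -m creep '[{"ax":0,"ay":0,"az":0,"dx":-0.04,"dy":0.18,"dz":0,"grip":0.8},{"ax":0,"ay":0,"az":0,"dx":-0.09,"dy":0.36,"dz":0,"grip":0.8}]' 40
python3 -m creep '[{"ax":0,"ay":0,"az":0,"dx":-0.04,"dy":0.18,"dz":0,"grip":0.8}]' 40
```

```text
time: 6.45
position: [0.5278, 0.0445, 0.1684]
tool_rot: [-0.183, 1.565, 0.181]
contact_force: [-5.3, -9.1, 5.6]
width: 0.0275
time: 6.58
position: [0.5274, 0.0463, 0.1684]
tool_rot: [-0.183, 1.565, 0.181]
contact_force: [-6.6, -7.3, 5.6]
width: 0.0278
```

```bash
python3 -m creep '[{"ax":0,"ay":0,"az":0,"dx":-0.03,"dy":0.13,"dz":0,"grip":0.8}]' 40
python3 -m creep '[{"ax":0,"ay":0,"az":0,"dx":-0.03,"dy":0.13,"dz":0,"grip":0.8}]' 40
```

```text
time: 6.7
position: [0.527, 0.0479, 0.1684]
tool_rot: [-0.183, 1.565, 0.181]
contact_force: [-6.0, -6.5, 7.1]
width: 0.0278
time: 6.82
position: [0.5266, 0.0494, 0.1684]
tool_rot: [-0.183, 1.565, 0.182]
contact_force: [-8.6, -0.6, 8.2]
width: 0.0274
```

```bash
python3 -m creep '[{"ax":0,"ay":0,"az":0,"dx":-0.03,"dy":0.13,"dz":0,"grip":0.8}]' 40
```

```text
time: 6.95
position: [0.5262, 0.0513, 0.1684]
tool_rot: [-0.183, 1.565, 0.183]
contact_force: [-7.9, -4.2, 8.8]
width: 0.028
```

```bash
python3 -m creep '[{"ax":0,"ay":0,"az":0,"dx":-0.03,"dy":0.13,"dz":0,"grip":0.8}]' 40
```

```text
time: 7.08
position: [0.526, 0.0521, 0.1684]
tool_rot: [-0.183, 1.565, 0.182]
contact_force: [-6.5, -5.8, 8.0]
width: 0.0276
```

Click felt: the push fell from 8 N to about 0.6 N at 39 mm, then rose, and motion slowed at about 42 mm. That matches the 43 mm hole seen. The beaker is about 109 mm out, so I open, go back to the pinch point and check.

```bash
python3 -m creep '[{"ax":0,"ay":0,"az":0,"dx":0,"dy":-0.04,"dz":0,"grip":0.5},{"ax":0,"ay":0,"az":0,"dx":0,"dy":-0.04,"dz":0,"grip":0.4},{"ax":0,"ay":0,"az":0,"dx":0,"dy":-0.04,"dz":0,"grip":0.3},{"ax":0,"ay":0,"az":0,"dx":0,"dy":-0.04,"dz":0,"grip":0.3},{"ax":0,"ay":0,"az":0,"dx":0,"dy":-0.04,"dz":0,"grip":0.3}]' 40
python3 - <<'E'
from h import *
s=snap('scene'); snap('top')
cv2.imwrite('pics/s3.png',cv2.resize(s['frame'][165:235,190:365],(800,320),interpolation=cv2.INTER_CUBIC))
E
```

```text
time: 7.7
position: [0.527, 0.0527, 0.1685]
tool_rot: [-0.183, 1.563, 0.183]
contact_force: [0.2, 0.3, 0.3]
width: 0.0657
```

View pics/s3.png

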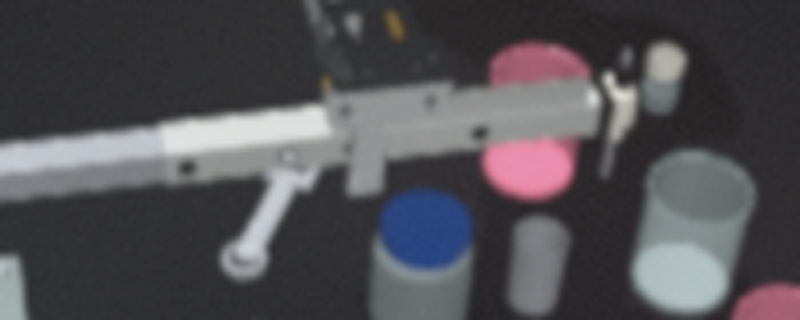

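The button stands out at (290,155), the start hole has moved to the right of it, and the next hole is at (187,167), about 60 mm on. The nozzle at (605,175) is still well short of the beaker mouth at (700,187). Going back to the pinch point for a second pinch.

```bash
python3 -m creep '[{"ax":0,"ay":0,"az":0,"dx":0.4,"dy":-2,"dz":0,"grip":0.3},{"ax":0,"ay":0,"az":0,"dx":0.8,"dy":-4.1,"dz":0,"grip":0.3},{"ax":0,"ay":0,"az":0,"dx":0.8,"dy":-4.1,"dz":0,"grip":0.4},{"ax":0,"ay":0,"az":0,"dx":0.8,"dy":-4.1,"dz":0,"grip":0.5},{"ax":0,"ay":0,"az":0,"dx":0.8,"dy":-4.1,"dz":0,"grip":0.6},{"ax":0,"ay":0,"az":0,"dx":0.8,"dy":-4.1,"dz":0,"grip":0.8},{"ax":0,"ay":0,"az":0,"dx":0.8,"dy":-4.1,"dz":0,"grip":0.8},{"ax":0,"ay":0,"az":0,"dx":0.8,"dy":-4.1,"dz":0,"grip":0.8},{"ax":0,"ay":0,"az":0,"dx":0.8,"dy":-4.1,"dz":0,"grip":0.8}]' 40
```

```text
time: 8.93
position: [0.5354, 0.0125, 0.1685]
tool_rot: [-0.183, 1.562, 0.184]
contact_force: [4.7, 3.6, -4.7]
width: 0.028
```

```bash
python3 -m creep '[{"ax":0,"ay":0,"az":0,"dx":-0.04,"dy":0.18,"dz":0,"grip":0.8},{"ax":0,"ay":0,"az":0,"dx":-0.09,"dy":0.36,"dz":0,"grip":0.8},{"ax":0,"ay":0,"az":0,"dx":-0.13,"dy":0.54,"dz":0,"grip":0.8},{"ax":0,"ay":0,"az":0,"dx":-0.17,"dy":0.72,"dz":0,"grip":0.8}]' 40
python3 -m creep '[{"ax":0,"ay":0,"az":0,"dx":-0.04,"dy":0.18,"dz":0,"grip":0.8},{"ax":0,"ay":0,"az":0,"dx":-0.09,"dy":0.36,"dz":0,"grip":0.8},{"ax":0,"ay":0,"az":0,"dx":-0.13,"dy":0.54,"dz":0,"grip":0.8},{"ax":0,"ay":0,"az":0,"dx":-0.17,"dy":0.72,"dz":0,"grip":0.8}]' 40
```

```text
time: 9.43
position: [0.5342, 0.0172, 0.1685]
tool_rot: [-0.184, 1.561, 0.18]
contact_force: [10.7, -13.7, -9.5]
width: 0.0278
time: 9.93
position: [0.5323, 0.0253, 0.1685]
tool_rot: [-0.184, 1.562, 0.181]
contact_force: [7.2, -5.8, -7.5]
width: 0.0275
```

```bash
python3 -m creep '[{"ax":0,"ay":0,"az":0,"dx":-0.04,"dy":0.18,"dz":0,"grip":0.8},{"ax":0,"ay":0,"az":0,"dx":-0.09,"dy":0.36,"dz":0,"grip":0.8},{"ax":0,"ay":0,"az":0,"dx":-0.13,"dy":0.54,"dz":0,"grip":0.8},{"ax":0,"ay":0,"az":0,"dx":-0.17,"dy":0.72,"dz":0,"grip":0.8},{"ax":0,"ay":0,"az":0,"dx":-0.22,"dy":0.91,"dz":0,"grip":0.8},{"ax":0,"ay":0,"az":0,"dx":-0.26,"dy":1.09,"dz":0,"grip":0.8},{"ax":0,"ay":0,"az":0,"dx":-0.3,"dy":1.27,"dz":0,"grip":0.8}]' 40
```

```text
time: 10.8
position: [0.5293, 0.038, 0.1685]
tool_rot: [-0.184, 1.562, 0.181]
contact_force: [7.5, -5.7, -6.6]
width: 0.0279
```

```bash
python3 -m creep '[{"ax":0,"ay":0,"az":0,"dx":-0.04,"dy":0.18,"dz":0,"grip":0.8},{"ax":0,"ay":0,"az":0,"dx":-0.09,"dy":0.36,"dz":0,"grip":0.8},{"ax":0,"ay":0,"az":0,"dx":-0.13,"dy":0.54,"dz":0,"grip":0.8},{"ax":0,"ay":0,"az":0,"dx":-0.17,"dy":0.72,"dz":0,"grip":0.8},{"ax":0,"ay":0,"az":0,"dx":-0.22,"dy":0.91,"dz":0,"grip":0.8}]' 40
```

```text
time: 11.42
position: [0.5271, 0.0471, 0.1685]
tool_rot: [-0.184, 1.562, 0.182]
contact_force: [7.8, -6.0, -6.8]
width: 0.0277
```

```bash
python3 -m creep '[{"ax":0,"ay":0,"az":0,"dx":-0.04,"dy":0.18,"dz":0,"grip":0.8},{"ax":0,"ay":0,"az":0,"dx":-0.09,"dy":0.36,"dz":0,"grip":0.8},{"ax":0,"ay":0,"az":0,"dx":-0.13,"dy":0.54,"dz":0,"grip":0.8}]' 40
```

```text
time: 11.8
position: [0.5258, 0.0525, 0.1685]
tool_rot: [-0.184, 1.562, 0.181]
contact_force: [8.5, -5.2, -6.8]
width: 0.0273
```

```bash
python3 -m creep '[{"ax":0,"ay":0,"az":0,"dx":-0.04,"dy":0.18,"dz":0,"grip":0.8},{"ax":0,"ay":0,"az":0,"dx":-0.09,"dy":0.36,"dz":0,"grip":0.8}]' 40
```

```text
time: 12.05
position: [0.5249, 0.0561, 0.1685]
tool_rot: [-0.184, 1.562, 0.181]
contact_force: [8.3, -5.7, -7.2]
width: 0.0277
```

```bash
python3 -m creep '[{"ax":0,"ay":0,"az":0,"dx":-0.04,"dy":0.18,"dz":0,"grip":0.8},{"ax":0,"ay":0,"az":0,"dx":-0.09,"dy":0.36,"dz":0,"grip":0.8}]' 40
```

```text
time: 12.3
position: [0.5241, 0.0597, 0.1685]
tool_rot: [-0.184, 1.562, 0.181]
contact_force: [8.0, -5.6, -7.4]
width: 0.0282
```

```bash
python3 -m creep '[{"ax":0,"ay":0,"az":0,"dx":-0.04,"dy":0.18,"dz":0,"grip":0.8}]' 40
```

```text
time: 12.42
position: [0.5236, 0.0615, 0.1685]
tool_rot: [-0.184, 1.562, 0.181]
contact_force: [8.7, -5.0, -6.7]
width: 0.0281
```

```bash
python3 -m creep '[{"ax":0,"ay":0,"az":0,"dx":-0.03,"dy":0.13,"dz":0,"grip":0.8}]' 40
```

```text
time: 12.55
position: [0.5233, 0.0629, 0.1685]
tool_rot: [-0.184, 1.562, 0.182]
contact_force: [8.6, -5.1, -6.9]
width: 0.0275
```

```bash
python3 -m creep '[{"ax":0,"ay":0,"az":0,"dx":-0.03,"dy":0.13,"dz":0,"grip":0.8}]' 40
```

```text
time: 12.68
position: [0.523, 0.0642, 0.1685]
tool_rot: [-0.184, 1.562, 0.182]
contact_force: [8.5, -4.5, -6.3]
width: 0.0278
```

```bash
python3 -m creep '[{"ax":0,"ay":0,"az":0,"dx":-0.03,"dy":0.13,"dz":0,"grip":0.8}]' 40
```

```text
time: 12.8
position: [0.5227, 0.0654, 0.1685]
tool_rot: [-0.184, 1.562, 0.182]
contact_force: [7.5, -4.8, -6.7]
width: 0.0277
```

```bash
python3 -m creep '[{"ax":0,"ay":0,"az":0,"dx":-0.03,"dy":0.13,"dz":0,"grip":0.8}]' 40
```

```text
time: 12.92
position: [0.5224, 0.0668, 0.1685]
tool_rot: [-0.184, 1.562, 0.182]
contact_force: [7.4, -5.5, -6.9]
width: 0.0274
```

```bash
python3 -m creep '[{"ax":0,"ay":0,"az":0,"dx":-0.03,"dy":0.13,"dz":0,"grip":0.8}]' 40
```

```text
time: 13.05
position: [0.522, 0.0682, 0.1685]
tool_rot: [-0.184, 1.562, 0.182]
contact_force: [6.4, -4.2, -5.9]
width: 0.0277
```

```bash
python3 -m creep '[{"ax":0,"ay":0,"az":0,"dx":-0.03,"dy":0.13,"dz":0,"grip":0.8}]' 40
```

```text
time: 13.18
position: [0.5217, 0.0696, 0.1685]
tool_rot: [-0.183, 1.562, 0.182]
contact_force: [5.0, -1.9, -5.7]
width: 0.0276
```

```bash
python3 -m creep '[{"ax":0,"ay":0,"az":0,"dx":-0.03,"dy":0.13,"dz":0,"grip":0.8}]' 40
```

```text
time: 13.3
position: [0.5212, 0.0717, 0.1685]
tool_rot: [-0.183, 1.562, 0.183]
contact_force: [5.3, -1.1, -5.0]
width: 0.0275
```

```bash
python3 -m creep '[{"ax":0,"ay":0,"az":0,"dx":-0.02,"dy":0.08,"dz":0,"grip":0.8}]' 40
```

```text
time: 13.42
position: [0.5211, 0.0723, 0.1685]
tool_rot: [-0.183, 1.562, 0.183]
contact_force: [6.4, -2.4, -5.6]
width: 0.0276
```

```bash
python3 - <<'E'
from h import *
s=snap('scene'); o=sensors.get_obs(); print(o['contact_force'],o['position'])
cv2.imwrite('pics/s4.png',cv2.resize(s['frame'][165:235,190:365],(800,320),interpolation=cv2.INTER_CUBIC))
E
```

```text
[ 6.35092086  0.39626104 -6.19110125] [0.52107203 0.07226905 0.16846511]
```

View pics/s4.png

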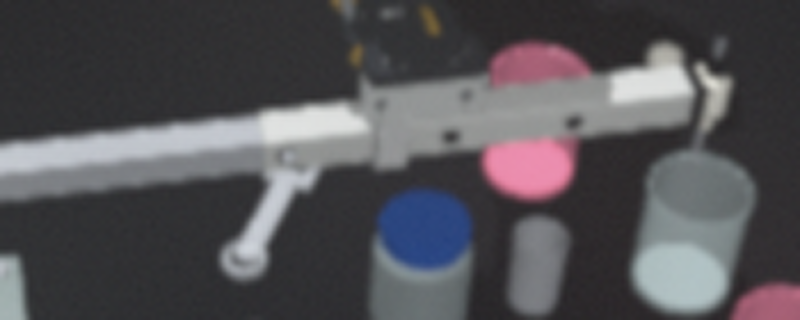

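The button shows at (288,155) and the nozzle at (698,140) stands over the beaker. One more small step will confirm the block.

```bash
python3 -m creep '[{"ax":0,"ay":0,"az":0,"dx":-0.02,"dy":0.08,"dz":0,"grip":0.8}]' 40
```

```text
time: 13.6
position: [0.521, 0.0727, 0.1685]
tool_rot: [-0.183, 1.562, 0.182]
contact_force: [5.9, -2.4, -5.9]
width: 0.0276
```

```bash
python3 -m creep '[{"ax":0,"ay":0,"az":0,"dx":-0.01,"dy":0.05,"dz":0,"grip":0.8}]' 40
```

```text
time: 13.72
position: [0.5209, 0.0732, 0.1685]
tool_rot: [-0.184, 1.562, 0.182]
contact_force: [7.6, -1.9, -6.0]
width: 0.0278
```

```bash
python3 -m creep '[{"ax":0,"ay":0,"az":0,"dx":-0.02,"dy":0.07,"dz":0,"grip":0.8}]' 40
```

```text
time: 13.85
position: [0.5207, 0.0738, 0.1685]
tool_rot: [-0.183, 1.562, 0.182]
contact_force: [7.1, -2.6, -6.4]
width: 0.0275
```

```bash
python3 -m creep '[{"ax":0,"ay":0,"az":0,"dx":-0.01,"dy":0.06,"dz":0,"grip":0.8}]' 40
```

```text
time: 13.98
position: [0.5205, 0.0744, 0.1685]
tool_rot: [-0.183, 1.562, 0.182]
contact_force: [6.1, -3.6, -5.8]
width: 0.0281
```

```bash
python3 - <<'E'
from h import *
a=dict(np.load('scene.npz'))['frame']; s=snap('scene'); o=sensors.get_obs(); print(o['contact_force'],o['position'])
f=lambda x: cv2.resize(x[180:215,235:285],(800,300),interpolation=cv2.INTER_CUBIC)[:,:]
cv2.imwrite('pics/s5.png',np.vstack([f(a),f(s['frame'])]))
E
```

```text
[ 6.85803801 -2.36429062 -5.49616121] [0.52055009 0.07448628 0.16848206]
```

View pics/s5.png

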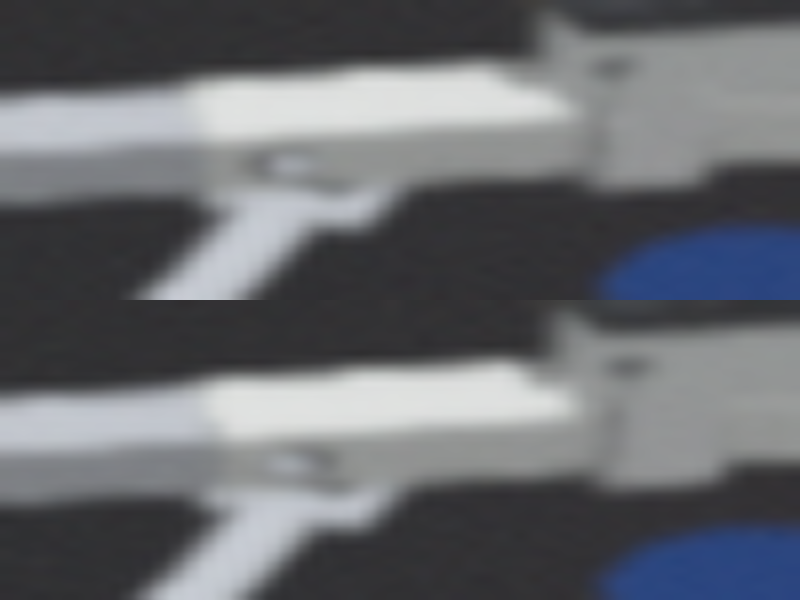

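In the upper image (before) the dark hole gap is left of the button. In the lower one (now) it is right of the button at (290,460). So the button is out in the hole and has crossed the play to the post-side edge. I ease back about 1 mm, open and lift.

```bash
python3 -m creep '[{"ax":0,"ay":0,"az":0,"dx":0.02,"dy":-0.1,"dz":0,"grip":0.8},{"ax":0,"ay":0,"az":0,"dx":0.04,"dy":-0.16,"dz":0,"grip":0.8}]' 40
```

```text
time: 14.28
position: [0.5206, 0.0741, 0.1685]
tool_rot: [-0.183, 1.562, 0.184]
contact_force: [3.2, 4.8, -5.0]
width: 0.0279
```

```bash
python3 -m creep '[{"ax":0,"ay":0,"az":0,"dx":0,"dy":0,"dz":0,"grip":0.5},{"ax":0,"ay":0,"az":0,"dx":-0.1,"dy":0,"dz":0,"grip":0.3},{"ax":0,"ay":0,"az":0,"dx":-0.1,"dy":0,"dz":0,"grip":0.2},{"ax":0,"ay":0,"az":0,"dx":-0.1,"dy":0,"dz":0,"grip":0.2},{"ax":0,"ay":0,"az":0,"dx":-0.1,"dy":0,"dz":3,"grip":0.1},{"ax":0,"ay":0,"az":0,"dx":-0.1,"dy":0,"dz":7,"grip":0.1},{"ax":0,"ay":0,"az":0,"dx":-0.1,"dy":0,"dz":12,"grip":0.1},{"ax":0,"ay":0,"az":0,"dx":-6,"dy":4,"dz":14,"grip":0.1},{"ax":0,"ay":0,"az":0,"dx":-6,"dy":10,"dz":14,"grip":0.1},{"ax":0,"ay":0,"az":0,"dx":-9,"dy":15,"dz":14,"grip":0.1},{"ax":0,"ay":0,"az":0,"dx":-10,"dy":21,"dz":14,"grip":0.1},{"ax":0,"ay":0,"az":0,"dx":-10,"dy":25,"dz":14,"grip":0.1}]' 40
```

```text
time: 15.78
position: [0.419, 0.3259, 0.3086]
tool_rot: [-0.184, 1.563, 0.186]
contact_force: [0.5, -0.7, 0.5]
width: 0.0846
```

```bash
python3 - <<'E'
from h import *
o=sensors.get_obs(); print(o['position'],o['contact_force'],o['time'])
s=snap('scene'); t=snap('top')
a=cv2.resize(s['frame'][175:240,195:370],(800,297),interpolation=cv2.INTER_CUBIC); b=cv2.resize(t['frame'][140:205,155:330],(800,297),interpolation=cv2.INTER_CUBIC)
cv2.imwrite('pics/s6.png',np.vstack([a,b]))
E
```

```text
[0.41896491 0.32592488 0.30860364] [ 0.4531931  -0.74604968  0.52366066] 15.775
```

View pics/s6.png

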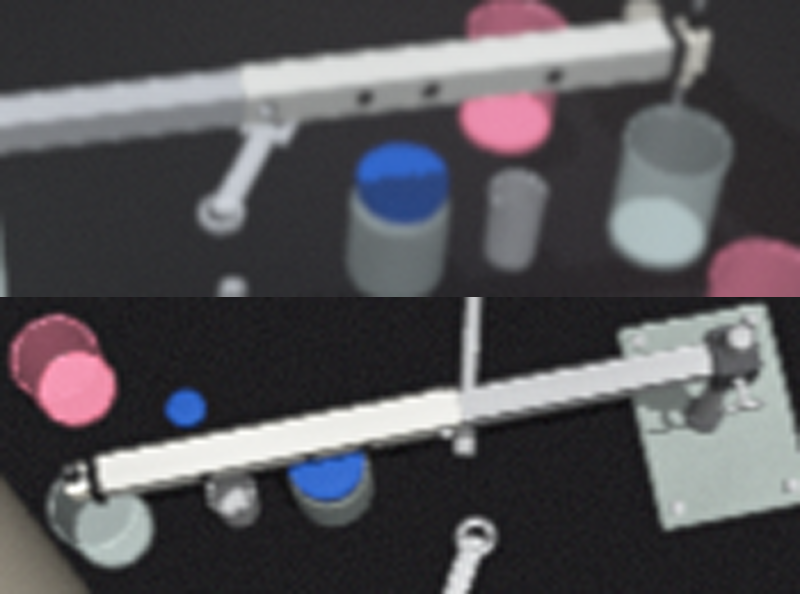

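Both buttons show as they did at the start: +x at (267,110) in the scene view, -x at (447,433) in the top view. The nozzle, computed at (0.471, 0.283), is about 7 mm from the beaker centre (0.473, 0.290). Everything else stands where it was.

```bash
python3 -c "
from workcell import ctrl; print(ctrl.hand_in())"
```

```text
the job is handed in; nothing more can be done
None
```

The collecting arm is now locked at its outermost setting, with the nozzle over the clear beaker, and I have handed the job in. It took about 16 s of the 54 s allowed.

**What I did:** I pinched both buttons and slid the tube outward until it clicked at about 41 mm. That was still short of the beaker, so I pinched again at the pinch point. I then slid on about 62 mm to the next click, eased the tube back slightly, opened the gripper and moved clear.

**Last checks:**
- **Buttons:** both show standing out as they did at the start, +x in the scene camera and -x in the top camera. I judged this by eye and did not measure how far they stick out.
- **Nozzle:** its worked-out position is about 7 mm from the beaker's centre, against the 28 mm allowed. This comes from the pinch point plus the distance slid, and both cameras agree by eye.
- **Contact and bench:** the wrist force was near zero with the gripper clear. The beaker is upright, and nothing else in the last pictures (jar, cup, cap, spanner) looked moved.

**One doubt:** the second click was softer than the first. The push dropped from about 7 N to 2–3 N. It then climbed to only about 5 N over some 3 mm of further travel, more than the expected play. A close picture showed the button visible in the hole, having crossed from one side of it to the other. When I eased back, the push reversed to about 4 N and the tube hardly moved. I took that as locked and did not test it by pulling harder.

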